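# Undo the child-safe double latch of the care case

### The job

On the nursery dresser, undo the child-safe latch on top of the larger white care case so that its lid can be opened: first slide the keeper fully aside, then draw the bolt it was blocking fully back out of its staple. Leave the smaller case, which has a bolt but no keeper, latched, and let go at the end.

Things in the scene. Friction and masses are not known exactly. Their poses are not given: they have to be found in the camera images.
- case: The larger white plastic care case, 220 (x) x 160 (y) x 60 mm high, fixed, turned up to 20 degrees, left or right of centre. Origin: centre of its underside. x points away from the robot to the staple on the case's fixed far rim, y left, z up. On its lid are a bolt along x and, at its -x end, a keeper; apart from their two knobs nothing stands above 71 mm over the dresser top.
- keeper_knob (a point): Centre of the keeper's upright aluminium fin knob (22 x, 14 y, 38 mm tall; axes as the case), 87 mm above the dresser top; the flat plate it stands on is 19 mm lower. Slides along the case's +y, 45 mm to fully open, against about 2 N, and stays. Shut, its plate blocks the bolt's end, and this knob is 68 mm from the bolt's, on its -x side.
- keeper (a joint): Travel of the keeper in m: 0 = shut, blocking the bolt; 0.045 = slid fully aside. It starts between 0 and 0.008.
- bolt_knob (a point): Centre of the bolt's upright aluminium fin knob (14 x, 22 y, 38 mm tall; axes as the case), 87 mm above the dresser top; the flat bar it stands on is 19 mm lower. Slides along the case's -x (towards the robot), 35 mm to fully open, against about 2 N, and stays; it moves no more than about 2 mm until the keeper is out of its way.
- bolt (a joint): Travel of the bolt in m: 0 = shut, its nose through the staple on the fixed far rim; 0.035 = drawn fully back.
- small_bolt (a joint): Travel in m of the bolt on the other, smaller white case (130 x 100 mm, 45 mm high, one similar fin knob 22 x 14 x 38 mm on its top, no keeper), which stands to the left or right of the larger one: 0 = latched; it must stay so.
There are look-alikes about, which are no part of the job. Leave any green or red look-alike of the part that bears small_bolt alone.

How it is judged:
On the way, in this order (a step that is already met when the one before it is completed fails the run):
1. the keeper is slid fully aside while the bolt is still shut (value of joint keeper above 0.033 m and value of joint bolt below 0.01 m), for 0.2 s.
2. the bolt is drawn back out of its staple (value of joint bolt above 0.025 m), for 0.2 s.
At the end, for the whole second after the job is handed in: The larger case's keeper stands aside (at least 33 of its 45 mm), its bolt is drawn back (at least 25 of its 35 mm), and the smaller case's bolt is still shut (moved less than 6 mm) (value of joint keeper above 0.033 m and value of joint bolt above 0.025 m and value of joint small_bolt below 0.006 m); the robot touches nothing.
It fails at once if the smaller case's bolt is drawn (value of joint small_bolt above 0.01 m).
It also fails if it takes over 40 s, if anything falls off the work surface, if the arm or the gripper's body presses on something with over 40 N, if the wrist force passes 120 N, or if a joint passes its speed limit or range.

### The arm

A 6-joint arm with a two-finger parallel gripper is mounted at the origin on the work surface. World frame = base frame: x ahead of the robot, y to its left, z up, the work surface at z = 0. Lengths are in m, angles in rad, forces in N, time in s.
With the tool pointing down it reaches from about 0.425 to 0.95 m from the base axis. Payload 14.7 kg.
Tool frame: the origin (TCP) lies midway between the tips of the shut fingers; the grasp point (between the pads) lies 19 mm behind it; z points along the fingers, y is the line along which they close (so a half turn about z gives the same grasp; the last joint's range is limited). The gripper opens to 85 mm and grips with 20 to 120 N. Pads are 22 mm wide; open, the fingers measure 114 mm over their backs; the gripper's body (76 mm by 85 mm) begins 54 mm behind the grasp point. The pads swing forward as they close: fully open they stand 13 mm farther back than shut.
Start: joints at [1.168, 0.48, 1.596, -0, 1.065, -0.047], TCP at [0.226, 0.609, 0.231] pointing down, gripper open.
Joint ranges: [-2.75, 2.75], [-0.82, 2.05], [0.23, 2.67], [-1.56, 4.7], [0.09, 2.69], [-2.92, 2.92]. Speed limits (rad/s): [1.89, 1.89, 2.39, 3.01, 3.01, 3.01].

### API

Orientations are given as a 3x3 rotation matrix whose columns are the frame's x, y, z axes.
In Python, from plant import env gives the robot as it stands.
- The arm moves only by the shell command python3 -m pendant 'ROWS' [OPENING] [FORCE]. ROWS is a JSON object of lists of equal length, an entry for each row: "delta_pos": the shift along the world's x, y, z in m, a list of three; "delta_rot": the turn, a rotation vector about the world's x, y, z in rad, a list of three. A call has 1 to 12 rows; each row is the pose to reach, as a shift and turn from the pose commanded when the call began; what a row does not reach only later rows make up. A row lasts 1/10 s, in which the tool goes at most 50 mm and 8.59 degrees, less where a joint would pass 70% of its speed; a pose out of reach is approached as far as the arm can. A call with a gripper value outside its range is refused whole. OPENING is the closure in counts, from 0 (fully open) to 255 (shut), set as the call begins (- or left out, the last holds). The fingers move at their own pace and stop on an object; FORCE is the grip in N (left out, the last holds). Time passes only in rows, so rows that repeat a pose let the fingers close. It gives the time, the measured TCP pose, the force, the opening and the grip force at its end, in the units of the state.
- env.sense(): the state, without advancing time (a new reading comes with each control period).
- env.capture(name): name is "scene" or "top"; returns a dict with "img" (384x512x3 uint8, blue, green, red), "z_map" (384x512 float32, m along the optical axis (not along the pixel's ray), 0 where there is no reading), "fx", "fy", "cx", "cy" (pixels), "k1" (the pictures are not rectified: a ray, as slopes to the right and down, at radius r is drawn at 1 + k1 r^2 times it, then the intrinsics apply), "origin" and "orientation" of the camera in the world. Camera axes: x right, y down, z forward; pixel columns grow to the right and rows downward; lengths in m; the calibration is good to about 2 mm. A picture is of the moment at which its call begins.
- env.close_job(): hands the job in; it is judged then, once.
The state is a dict: "clock": time; "qpos": joint angles; "qd": joint speeds; "joint_efforts": joint torques, N m; "position": TCP position; "tool_rot": TCP orientation; "ft_force": force on the tool from outside, world axes, zero at the start; "torque": the same for the moment, N m; "gripper_width": finger opening in m; "gripper_force": force on a finger pad.
Only numpy, scipy, OpenCV 4.12 (cv2) and the standard library are available. Lean on these libraries where they do the work, as an engineer would, in place of code of your own. Each camera call takes 0.05 s, during which the arm holds its last target. There are 200 camera calls.

## Working session

There is one attempt and no reset: what is moved stays moved. The work goes in short steps, Python scripts to look and compute and a shell command to move; the robot and the scene stay as the last step left them, time stands still between calls to the robot, and variables do not carry over. Pictures are saved under pics/ and viewed, at most 10 in all, crops included, and the job is handed in when it is done.

```bash
mkdir -p pics; ls
python3 - <<'E'
from plant import env
import cv2,numpy as np
for n in("scene","top"):
    d=env.capture(n); cv2.imwrite(f"pics/{n}0.png",d["img"]); np.savez(f"{n}0.npz",**d)
    print(n,d["fx"],d["fy"],d["cx"],d["cy"],d["k1"],d["origin"],d["orientation"])
s=env.sense();print(s["clock"],s["position"],s["tool_rot"])
E
```

```text
pics
scene 354.6462435652727 354.6462435652727 259.2372110024466 192.1995910958511 -0.08864056991952744 [0.7558468  0.20201147 0.67347553] [[-0.67308671  0.61293945 -0.41383513]
 [ 0.73943607  0.54735827 -0.39196074]
 [-0.01373212 -0.56982819 -0.82164911]]
top 393.1600538299217 393.1600538299217 250.37680369425343 197.69511180680334 -0.09540204269074185 [ 0.29086177 -0.07598249  0.94264394] [[-0.01892059 -0.98295316  0.18288003]
 [-0.99961712  0.01490394 -0.02331297]
 [ 0.02018993 -0.1832511  -0.98285879]]
0.1 [0.22625056 0.60894446 0.2307288 ] [[-9.37382619e-01  3.48301077e-01 -4.31529835e-04]
 [ 3.48301342e-01  9.37382025e-01 -1.05574887e-03]
 [ 3.67898411e-05 -1.13994307e-03 -9.99999350e-01]]
```

View pics/scene0.png

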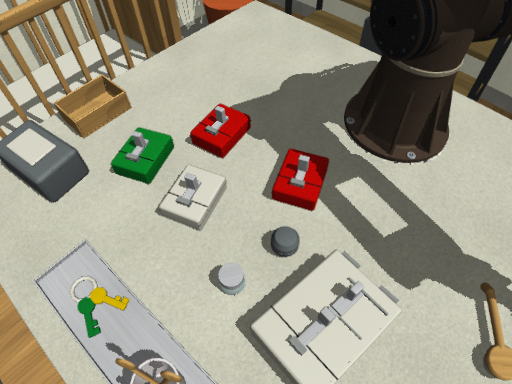

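View pics/top0.png

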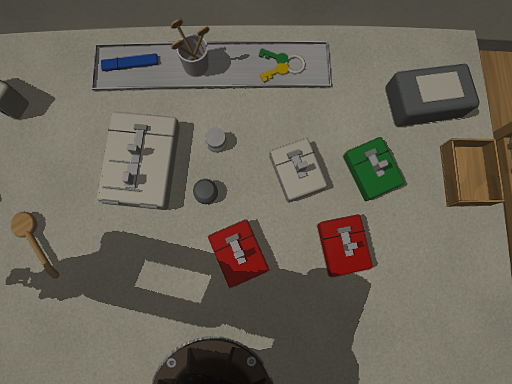

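The scene image shows the large white case at about (325,320); the top image shows it at (138,160), with its keeper on the near side at about (130,178) and the bolt farther out. The white small case is at (298,170) in the top image. The green one at (374,168) and the red ones at (238,252) and (345,245) are look-alikes. The large case is the only white one with two knobs, so it is the target. Next I'll confirm that with a crop and measure by depth.

```bash
cat > h.py <<'E'
import numpy as np,cv2
def cloud(d):
    K=np.array([[d["fx"],0,d["cx"]],[0,d["fy"],d["cy"]],[0,0,1.]])
    h,w=d["z_map"].shape
    v,u=np.mgrid[:h,:w]
    p=np.stack([u,v],-1).reshape(-1,1,2).astype(float)
    n=cv2.undistortPoints(p,K,np.array([float(d["k1"]),0,0,0])).reshape(h,w,2)
    r=np.dstack([n,np.ones((h,w))])@np.asarray(d["orientation"]).T
    P=r*d["z_map"][...,None]+d["origin"]
    P[d["z_map"]==0]=np.nan
    return P,r
def onplane(d,r,z): return d["origin"]+r*((z-d["origin"][2])/r[...,2:])
E
python3 - <<'E'
from h import *
for n,(x0,y0,x1,y1) in(("top",(90,100,190,215)),("scene",(240,240,410,384))):
    d=dict(np.load(n+"0.npz")); P,r=cloud(d)
    print(n); z=P[...,2]; m=np.zeros(z.shape,bool); m[y0:y1,x0:x1]=1
    lid=m&(z>.05)&(z<.115)
    q=P[lid][:,:2].astype(np.float32); print("case rect",cv2.minAreaRect(q), np.median(P[lid][:,2]))
    k=(m&(z>.08)&(z<.125)).astype(np.uint8)
    c,l,s,ce=cv2.connectedComponentsWithStats(k)
    for i in range(1,c):
        if s[i,4]>5: pp=P[l==i]; t=pp[pp[:,2]>.098]; print(s[i],ce[i],"top",len(t),t.mean(0) if len(t) else None,"all",pp.mean(0),pp.min(0),pp.max(0))
    b=d["img"][y0:y1,x0:x1]; 
    cv2.imwrite(f"pics/{n}crop.png",cv2.resize(b,None,fx=4,fy=4,interpolation=cv2.INTER_CUBIC))
a=cv2.imread("pics/topcrop.png");b=cv2.imread("pics/scenecrop.png")
b=cv2.resize(b,(400,int(b.shape[0]*400/b.shape[1])));o=np.zeros((460,800,3),np.uint8);o[:460,:400]=a;o[:b.shape[0],400:]=b
cv2.imwrite("pics/crop.png",o)
E
```

```text
top
case rect ((0.5539296865463257, 0.16942456364631653), (0.16067364811897278, 0.226093590259552), 83.24832916259766) 0.05929368990260697
[127 144  13  11 106] [132.9245283  148.80188679] top 70 [0.56470894 0.16669563 0.10423625] all [0.56339759 0.16548476 0.09904197] [0.5567258  0.15533969 0.08012939] [0.57335061 0.17838354 0.10803801]
[122 171  10  13 106] [126.6509434  177.03773585] top 76 [0.49928925 0.17790376 0.10409739] all [0.49827021 0.17664422 0.09974404] [0.48843787 0.17041125 0.08001016] [0.51107911 0.18630379 0.10837268]
scene
case rect ((0.5531525611877441, 0.13006889820098877), (0.24275469779968262, 0.22663459181785583), 82.82391357421875) 0.05976996775113441
[348 282  16  18 149] [354.93288591 290.12080537] top 108 [0.50590225 0.18088148 0.10486118] all [0.50772374 0.18078425 0.10024809] [0.49427439 0.17256121 0.08025515] [0.51606796 0.18768922 0.10836076]
[318 306  18  20 199] [326.29145729 315.55276382] top 141 [0.57172275 0.16966254 0.10487292] all [0.57320157 0.17013485 0.1000365 ] [0.56237028 0.15818913 0.08006094] [0.57907723 0.18156537 0.10862965]
```

View pics/crop.png

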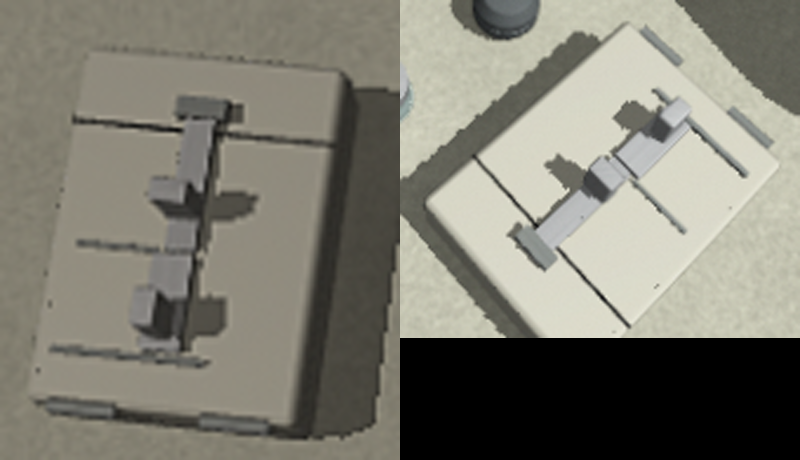

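The crop confirms it: this is the white case with two fin knobs, a near keeper (crop left ~(150,312), scene ~(355,290)) and a bolt (crop ~(172,193)) pointing to the staple. The two views agree to about 7 mm and average to keeper (0.5025,0.179), bolt (0.568,0.168), yaw about -6.7°. The knob separation is 66 mm (68 given). Moving above the keeper.

```bash
python3 -m pendant '{"delta_pos":[[0.023,-0.036,0],[0.05,-0.078,0],[0.077,-0.12,0],[0.104,-0.162,0],[0.131,-0.204,0],[0.158,-0.246,0],[0.185,-0.288,0],[0.212,-0.33,0],[0.239,-0.372,0],[0.266,-0.414,-0.01],[0.2763,-0.43,-0.03],[0.2763,-0.43,-0.05]],"delta_rot":[[0,0,0.1],[0,0,0.2],[0,0,0.238],[0,0,0.238],[0,0,0.238],[0,0,0.238],[0,0,0.238],[0,0,0.238],[0,0,0.238],[0,0,0.238],[0,0,0.238],[0,0,0.238]]}' 0 30
```

```text
clock: 1.3
position: [0.5044, 0.1767, 0.1808]
tool_rot: [[-0.993, 0.121, 0.001], [0.121, 0.993, -0.0], [-0.001, 0.0, -1.0]]
ft_force: [0.5, 1.0, 0.7]
gripper_width: 0.0857
gripper_force: 0.0
```

```bash
python3 -m pendant '{"delta_pos":[[0,0,-0.04],[0,0,-0.075],[0,0,-0.1],[0,0,-0.1],[0,0,-0.1]],"delta_rot":[[0,0,0],[0,0,0],[0,0,0],[0,0,0],[0,0,0]]}' 0 30
python3 - <<'E'
from plant import env
import cv2,numpy as np
o=[cv2.resize(env.capture(n)["img"][a:b,c:e],(400,400),interpolation=2) for n,a,b,c,e in(("top",90,230,70,210),("scene",230,380,260,410))]
cv2.imwrite("pics/grasp1.png",np.hstack(o))
E
```

```text
clock: 1.8
position: [0.5026, 0.1792, 0.0815]
tool_rot: [[-0.993, 0.118, -0.001], [0.118, 0.993, -0.0], [0.001, -0.0, -1.0]]
ft_force: [-0.0, 0.2, -0.4]
gripper_width: 0.0857
gripper_force: 0.0
```

View pics/grasp1.png

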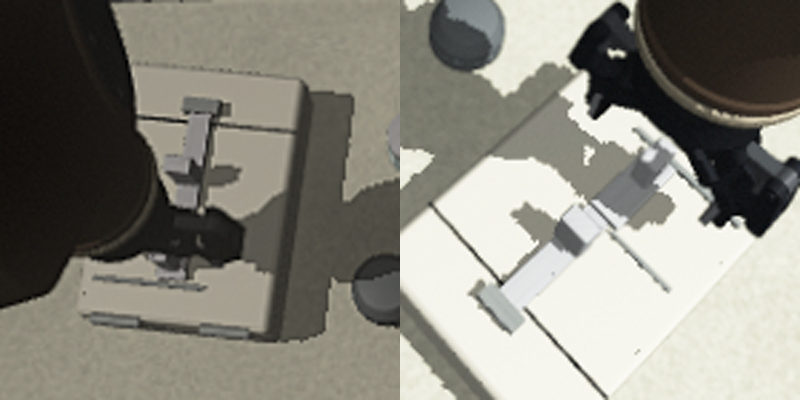

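Left crop: the gripper sits over the keeper at about (190,240). Right crop: the open fingers straddle the keeper knob at about (655,155), and the bolt knob at (575,225) is clear. Closing.

```bash
python3 -m pendant '{"delta_pos":[[0,0,-0.002],[0,0,-0.002],[0,0,-0.002],[0,0,-0.002],[0,0,-0.002],[0,0,-0.002],[0,0,-0.002],[0,0,-0.002],[0,0,-0.002],[0,0,-0.002]],"delta_rot":[[0,0,0],[0,0,0],[0,0,0],[0,0,0],[0,0,0],[0,0,0],[0,0,0],[0,0,0],[0,0,0],[0,0,0]]}' 255 30
```

```text
clock: 2.9
position: [0.5027, 0.1793, 0.0795]
tool_rot: [[-0.993, 0.118, 0.0], [0.118, 0.993, 0.0], [-0.0, 0.0, -1.0]]
ft_force: [-1.5, -0.1, 6.4]
gripper_width: 0.0137
gripper_force: 35.0
```

The grip width is 13.7 mm, matching the 14 mm fin. Sliding along case +y (0.118, 0.993).

```bash
python3 -m pendant '{"delta_pos":[[0.0006,0.005,0],[0.0012,0.01,0],[0.0018,0.015,0],[0.0024,0.02,0],[0.003,0.025,0],[0.0036,0.03,0],[0.0042,0.035,0],[0.0045,0.038,0],[0.0045,0.038,0],[0.0045,0.038,0]],"delta_rot":[[0,0,0],[0,0,0],[0,0,0],[0,0,0],[0,0,0],[0,0,0],[0,0,0],[0,0,0],[0,0,0],[0,0,0]]}'
```

```text
clock: 3.9
position: [0.5073, 0.2176, 0.0795]
tool_rot: [[-0.993, 0.117, 0.0], [0.117, 0.993, 0.0], [-0.0, 0.0, -1.0]]
ft_force: [-2.1, 1.4, 5.4]
gripper_width: 0.0135
gripper_force: 35.0
```

Still no end-stop force, so I'll nudge farther in small steps.

```bash
python3 -m pendant '{"delta_pos":[[0.0001,0.001,0],[0.0002,0.002,0],[0.0004,0.003,0],[0.0004,0.003,0]],"delta_rot":[[0,0,0],[0,0,0],[0,0,0],[0,0,0]]}'
```

```text
clock: 4.3
position: [0.5076, 0.2203, 0.0795]
tool_rot: [[-0.993, 0.117, 0.0], [0.117, 0.993, -0.0], [-0.0, -0.0, -1.0]]
ft_force: [-2.3, -0.1, 6.6]
gripper_width: 0.0134
gripper_force: 35.2
```

```bash
python3 -m pendant '{"delta_pos":[[0.0001,0.001,0],[0.0002,0.002,0],[0.0002,0.002,0]],"delta_rot":[[0,0,0],[0,0,0],[0,0,0]]}'; python3 -m pendant '{"delta_pos":[[0,0,0],[0,0,0],[0,0,0],[0,0,0],[0,0,0.03],[0,0,0.08],[0.01,0,0.1]],"delta_rot":[[0,0,0],[0,0,0],[0,0,0],[0,0,0],[0,0,0],[0,0,0],[0,0,0]]}' 0 30
python3 - <<'E'
from h import *
from plant import env
o=[]
for n,(x0,y0,x1,y1) in(("top",(70,90,210,230)),("scene",(230,230,410,384))):
    d=env.capture(n); P,r=cloud(d); z=P[...,2]; m=np.zeros(z.shape,bool); m[y0:y1,x0:x1]=1
    k=(m&(z>.08)&(z<.11)).astype(np.uint8)
    c,l,s,ce=cv2.connectedComponentsWithStats(k)
    for i in range(1,c):
        if s[i,4]>15: pp=P[l==i]; t=pp[pp[:,2]>.098]; print(n,s[i],t.mean(0) if len(t) else None)
    o.append(cv2.resize(d["img"][y0:y1,x0:x1],(400,400),interpolation=2))
cv2.imwrite("pics/after1.png",np.hstack(o))
E
```

```text
clock: 4.6
position: [0.5077, 0.2218, 0.0794]
tool_rot: [[-0.993, 0.117, -0.0], [0.117, 0.993, -0.001], [0.0, -0.001, -1.0]]
ft_force: [-1.2, -6.3, 7.8]
gripper_width: 0.0131
gripper_force: 35.3
clock: 5.3
position: [0.5182, 0.2228, 0.1828]
tool_rot: [[-0.993, 0.117, 0.002], [0.117, 0.993, 0.001], [-0.002, 0.001, -1.0]]
ft_force: [0.9, -0.4, -0.3]
gripper_width: 0.0855
gripper_force: 0.0
top [127 144  13  10 105] [0.56490778 0.16684499 0.10399117]
top [104 170  11  12  99] [0.50331688 0.21867139 0.10417128]
scene [366 300  18  18 148] [0.51027464 0.2223203  0.10485485]
scene [318 306  18  19 195] [0.57167392 0.16967788 0.10490472]
```

View pics/after1.png

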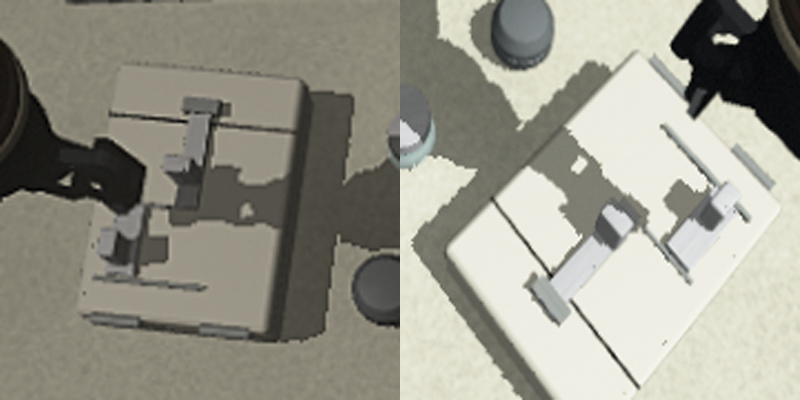

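Keeper aside (left crop (112,245)), hitting its stop at about 43 mm; the bolt is unchanged at (0.568,0.168). I'll grip the bolt with the same orientation, which leaves 11 mm x clearance to the keeper knob even when drawn.

```bash
python3 -m pendant '{"delta_pos":[[0.02,-0.022,0],[0.045,-0.048,0],[0.05,-0.0545,0],[0.05,-0.0545,-0.04],[0.05,-0.0545,-0.08],[0.05,-0.0545,-0.1],[0.05,-0.0545,-0.1],[0.05,-0.0545,-0.1]],"delta_rot":[[0,0,0],[0,0,0],[0,0,0],[0,0,0],[0,0,0],[0,0,0],[0,0,0],[0,0,0]]}' 0 30; python3 -m pendant '{"delta_pos":[[0,0,0],[0,0,0],[0,0,0],[0,0,0],[0,0,0],[0,0,0],[0,0,0],[0,0,0],[0,0,0],[0,0,0]],"delta_rot":[[0,0,0],[0,0,0],[0,0,0],[0,0,0],[0,0,0],[0,0,0],[0,0,0],[0,0,0],[0,0,0],[0,0,0]]}' 255 40
```

```text
clock: 6.2
position: [0.5673, 0.1679, 0.0791]
tool_rot: [[-0.993, 0.117, -0.001], [0.117, 0.993, -0.0], [0.001, -0.0, -1.0]]
ft_force: [-0.1, 0.5, 0.7]
gripper_width: 0.0852
gripper_force: 0.0
clock: 7.2
position: [0.5683, 0.1687, 0.0801]
tool_rot: [[-0.993, 0.118, 0.001], [0.118, 0.993, 0.001], [-0.001, 0.001, -1.0]]
ft_force: [-2.8, 8.7, 8.5]
gripper_width: 0.0215
gripper_force: 41.1
```

Gripped at 21.5 mm, matching the 22 mm fin. Drawing along case -x (-0.993, 0.117).

```bash
python3 -m pendant '{"delta_pos":[[-0.005,0.0006,0],[-0.01,0.0012,0],[-0.015,0.0018,0],[-0.02,0.0024,0],[-0.025,0.003,0],[-0.03,0.0036,0],[-0.033,0.0039,0],[-0.033,0.0039,0]],"delta_rot":[[0,0,0],[0,0,0],[0,0,0],[0,0,0],[0,0,0],[0,0,0],[0,0,0],[0,0,0]]}'
```

```text
clock: 8.0
position: [0.5356, 0.1726, 0.0802]
tool_rot: [[-0.993, 0.117, 0.002], [0.117, 0.993, 0.001], [-0.002, 0.001, -1.0]]
ft_force: [0.1, 8.4, 6.6]
gripper_width: 0.0213
gripper_force: 41.0
```

```bash
python3 -m pendant '{"delta_pos":[[-0.001,0.0001,0],[-0.002,0.0002,0],[-0.002,0.0002,0]],"delta_rot":[[0,0,0],[0,0,0],[0,0,0]]}'; python3 -m pendant '{"delta_pos":[[0,0,0],[0,0,0],[0,0,0],[0,0,0],[0,0,0],[0,0,0.03],[0,0,0.08],[0,0,0.12],[0,0.04,0.13],[0,0.08,0.13],[0,0.1,0.13],[0,0.1,0.13]],"delta_rot":[[0,0,0],[0,0,0],[0,0,0],[0,0,0],[0,0,0],[0,0,0],[0,0,0],[0,0,0],[0,0,0],[0,0,0],[0,0,0],[0,0,0]]}' 130
python3 - <<'E'
from h import *
from plant import env
o=[]
for n,(x0,y0,x1,y1) in(("top",(70,90,210,230)),("scene",(230,230,410,384))):
    d=env.capture(n); P,r=cloud(d); z=P[...,2]; m=np.zeros(z.shape,bool); m[y0:y1,x0:x1]=1
    k=(m&(z>.08)&(z<.11)).astype(np.uint8)
    c,l,s,ce=cv2.connectedComponentsWithStats(k)
    for i in range(1,c):
        if s[i,4]>15: pp=P[l==i]; t=pp[pp[:,2]>.098]; print(n,s[i],t.mean(0) if len(t) else None)
    o.append(cv2.resize(d["img"][y0:y1,x0:x1],(400,400),interpolation=2))
cv2.imwrite("pics/after2.png",np.hstack(o))
E
```

```text
clock: 8.3
position: [0.5341, 0.1728, 0.0802]
tool_rot: [[-0.993, 0.118, 0.003], [0.118, 0.993, 0.001], [-0.003, 0.002, -1.0]]
ft_force: [0.4, 8.0, 5.6]
gripper_width: 0.0212
gripper_force: 40.9
clock: 9.5
position: [0.5326, 0.2743, 0.2093]
tool_rot: [[-0.993, 0.115, 0.0], [0.115, 0.993, 0.001], [-0.0, 0.001, -1.0]]
ft_force: [-0.6, -0.1, -0.5]
gripper_width: 0.0413
gripper_force: 0.0
top [124 159  14   9  94] [0.53077486 0.17097666 0.10413955]
top [104 170  11  12 100] [0.50330959 0.21859976 0.10390443]
scene [333 292  16  19 183] [0.53748439 0.17296805 0.10524207]
scene [366 300  18  18 145] [0.51010463 0.22226262 0.10493368]
```

View pics/after2.png

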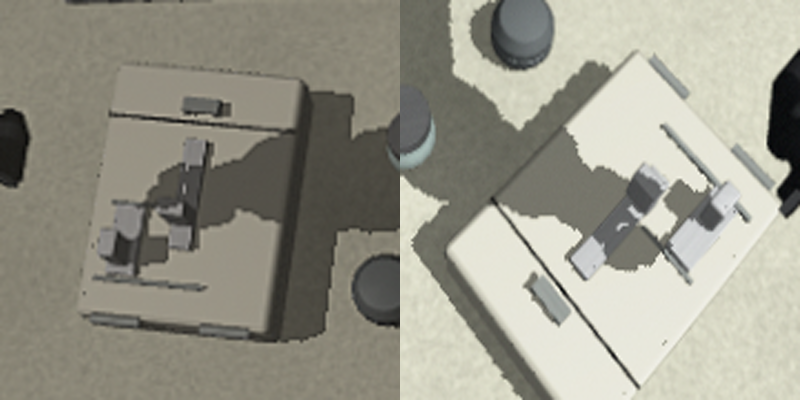

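The bolt moved 34.5 mm and its nose is clear of the staple (left crop: nose (195,150), staple (202,105)). The keeper is still aside, and the arm is free.

```bash
python3 -c "
from plant import env
print(env.close_job())"
```

```text
the job is handed in; nothing more can be done
None
```

The larger case's latch is undone: the keeper was slid about 43 mm aside to its stop, then the bolt was drawn back about 34 mm, clear of its staple. The arm never went near the smaller case, the gripper has let go, and the job was handed in after about 9.6 s on the robot's clock; no verdict came back.

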